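# Clamp the bracket in the drilling fixture

## Task

The aluminium angle bracket already lies in its nest on the drilling fixture. Push the blue clamp strap round over the bracket with the outside of a finger until it rests against its brass stop pin, then push the red-knobbed cam lever all the way down to lock it. Nothing has to be gripped or lifted: do not shift the bracket, and leave the other things on the bench where they are.

Things in the scene. Friction and masses are not known exactly. Their poses are not given: they have to be found in the camera images.
- fixture: dark steel fixture plate, 250 (x) x 240 (y) x 20 mm, bolted to the bench; place and yaw vary. Origin: centre of its underside, at bench height. In its frame the clamp post stands at (0, -50) mm and steel locating dowels (12 mm across, tops 54 mm above the bench) hold the bracket's nest at (61, 8), (61, 54) and (0, 76) mm
- stop_pin (a point): top centre of the upright brass stop pin, 10 mm across, 74 mm above the bench, between post and bracket; the strap's far side comes to rest against it
- swing_axis (a point): point on the vertical axis of the clamp post, 69 mm above the bench (half the strap's thickness with the lever upright); the strap turns about this axis
- strap_nose (a point): point on the strap's centre line at half its thickness, 78 mm from swing_axis, above the black rubber pad. The blue strap is 32 mm wide, 14 mm thick (62 to 76 mm above the bench with the lever upright, up to 3 mm lower at the start); its round nose ends 104 mm from the axis, its tail 58 mm the other way. A set screw stands 11 mm up from its top here
- clamp_swing (a joint): angle of the strap about the post, rad: 0 fully swung away, growing clockwise seen from above, 1.745 against the brass stop pin with its nose over the bracket (then along the fixture's +y axis). Starts between 0 and 0.6, stays where it is left, takes about 3 N at the nose to move
- cam_pivot (a point): middle of the cam lever's level pivot pin, on the axis of the post, 90 mm above the bench; the pin runs square to the strap and turns with it
- lever_knob (a point): centre of the red ball knob (30 mm across) at the end of the cam lever, 115 mm from cam_pivot; the lever is a dark bar 12 mm thick
- cam_lever (a joint): angle of the cam lever, rad: 0 upright, growing as the knob goes over and down towards the strap's tail (away from its nose), 1.42 fully down (knob centre 107 mm above the bench). Starts between 0.15 and 0.5, stays where left, takes 3 to 5 N at the knob square to the lever. It lowers the strap 8 mm in all and presses the pad on the bracket with about 12 N
- clamp_pad: black rubber pad under the strap's nose, 18 mm across; origin at the centre of its underside, 2 to 4 mm above the bracket's foot once swung over with the lever as it starts
- bracket: aluminium angle bracket, loose in the nest: foot 100 (x) x 80 (y) x 14 mm, its top 46 mm above the bench; upright leg along its +x edge, 12 mm thick, 52 mm high over the underside; 0.3 to 0.5 kg. Origin: centre of its underside, 32 mm above the bench, at (5, 30) mm in the fixture's frame
- spray_can_center (a point): bystander: green spray can with a paper label, 52 mm across, 150 mm high, standing; the point is its centre half-way up
- oil_bottle_center (a point): bystander: white oil bottle with a red cap, 40 mm across, 110 mm high, standing; the point is 50 mm above its foot
- bit_cup_center (a point): bystander: white cup with drill bits, 66 mm across, 135 mm high to the bits' tips; the point is 40 mm above its foot
- screwdriver_grip (a point): bystander: screwdriver lying on the bench to the right of the fixture; the point is the middle of its handle
There are look-alikes about, which are no part of the job. Leave any pink or purple look-alike of the bracket alone.

How it is judged:
By the outcome, as a careful person would: the job done as asked, in the order asked, and still so for the second after the job is handed in, with the robot touching nothing.
It also fails if it takes over 51 s, if anything falls off the work surface, if the arm or the gripper's body presses on something with over 40 N, if the wrist force passes 120 N, or if a joint passes its speed limit or range.

## Robot

A 6-joint arm with a two-finger parallel gripper is mounted at the origin on the work surface. World frame = base frame: x ahead of the robot, y to its left, z up, the work surface at z = 0. Lengths are in m, angles in rad, forces in N, time in s.
With the tool pointing down it reaches from about 0.325 to 0.85 m from the base axis. Payload 15.5 kg.
Tool frame: the origin (TCP) lies midway between the tips of the shut fingers; the grasp point (between the pads) lies 19 mm behind it; z points along the fingers, y is the line along which they close (so a half turn about z gives the same grasp; the last joint's range is limited). The gripper opens to 91 mm and grips with 3 to 60 N. Pads are 32 mm wide; open, the fingers measure 118 mm over their backs; the gripper's body (76 mm by 178 mm) begins 60 mm behind the grasp point.
Start: joints at [-1.304, 0.494, 1.345, -0, 1.302, -0.096], TCP at [0.221, -0.585, 0.214] pointing down, gripper open.
Joint ranges: [-2.91, 2.91], [-0.82, 2.16], [0.22, 2.67], [-1.22, 4.37], [0.12, 2.79], [-3.08, 3.08]. Speed limits (rad/s): [1.89, 1.89, 2.57, 3.01, 3.01, 3.01].

## Interface

Orientations are given as [roll, pitch, yaw] about the fixed x, y, z axes, in that order (R = Rz(yaw) Ry(pitch) Rx(roll)).
In Python, from cell import robot gives the robot as it stands.
- The arm moves only by the shell command python3 -m creep 'ROWS' [OPENING] [FORCE]. ROWS is JSON, one flat list of numbers, 4 for each row, row after row: the shift along the tool's x, y, z in cm, then the turn about the tool's z in rad. In form: [x, y, z, turn, x, y, z, turn, ...]. A call has 1 to 5 rows; each row shifts and turns the commanded pose from where the row before left it, along the tool's axes as they then stand; what a row does not reach is not made up. A row lasts 1/8 s, in which the tool goes at most 62.5 mm and 10.7 degrees, less where a joint would pass 70% of its speed; a pose out of reach is approached as far as the arm can. A call with a gripper value outside its range is refused whole. OPENING is the closure in counts, from 0 (fully open) to 255 (shut), set as the call begins (- or left out, the last holds). The fingers move at their own pace and stop on an object; FORCE is the grip in N (left out, the last holds). Time passes only in rows, so rows that do not move let the fingers close. It gives the time, the measured TCP pose, the force, the opening and the grip force at its end, in the units of the state.
- robot.observe(): the state, without advancing time (a new reading comes with each control period).
- robot.camera(name): name is "scene" or "top" or "wrist"; returns a dict with "img" (480x640x3 uint8, red, green, blue), "camera_matrix" (3x3 intrinsics, pixels), "R" (3x3) and "t" (3): a world point X has camera coordinates R X + t; the wrist camera has in their place "tool_from_camera" (4x4, takes a point from camera to tool coordinates, whose origin is the TCP and whose axes are the flange's). Camera axes: x right, y down, z forward; pixel columns grow to the right and rows downward; lengths in m; the calibration is good to about 2 mm. The wrist camera is an equidistant fisheye: a pixel r from the principal point sees the ray r / f radians off the axis. A picture is of the moment at which its call begins: read the wrist's pose just before it. There is no depth.
- robot.finish_job(): hands the job in; it is judged then, once.
Trained networks look in a picture, given as the dict that the camera call returned (one of the last four; its "shot" number tells which), for a name from the list of things; names that differ only in an ending like _2 or _b are one class to them, and where a whole thing is asked for, a point or a joint stands for the part that bears it (a point fixed in the world has none). Each returns a list of dicts, best first, with "conf" (0 to 1); they miss things now and then, are a little off and sometimes report something else, mostly with a low value. They report only what shows in the picture. A call takes as long as a camera call. They do not tell look-alikes from the thing itself.
- robot.search_frame(name, picture): "extent" ([left, top, right, bottom] in pixels, round what is visible of it).
- robot.cut_out(name, picture): "pixels" (480x640 bool, what is visible of it) and "extent" ([left, top, right, bottom] in pixels, round what is visible of it).
The state is a dict: "time": time; "joint_pos": joint angles; "qd": joint speeds; "joint_efforts": joint torques, N m; "tool_pos": TCP position; "eef_rot": TCP orientation; "ft_force": force on the tool from outside, world axes, zero at the start; "wrist_torque": the same for the moment, N m; "opening": finger opening in m; "grasp_force": force on a finger pad.
Only numpy, scipy, OpenCV 4.12 (cv2) and the standard library are available. Lean on these libraries where they do the work, as an engineer would, in place of code of your own. Each camera call takes 0.05 s, during which the arm holds its last target. There are 200 camera calls.

## Working session

There is one attempt and no reset: what is moved stays moved. The work goes in short steps, Python scripts to look and compute and a shell command to move; the robot and the scene stay as the last step left them, time stands still between calls to the robot, and variables do not carry over. Pictures are saved under pics/ and viewed, at most 10 in all, crops included, and the job is handed in when it is done.

```bash
mkdir -p pics; ls
cat > h.py <<'E'
import numpy as np,cv2
from cell import robot
def ray(p,uv):
    K=p["camera_matrix"];R=np.array(p["R"]);t=np.array(p["t"])
    d=R.T@np.linalg.solve(K,[uv[0],uv[1],1.]);return -R.T@t,d
def atz(p,uv,z):
    o,d=ray(p,uv);return (o+d*(z-o[2])/d[2]).round(4)
def proj(p,X):
    c=np.array(p["R"])@X+np.array(p["t"]);q=np.array(p["camera_matrix"])@c;return q[:2]/q[2]
E
python3 - <<'E'
from h import *
s=robot.observe();print(s)
for n in("top","scene"):
    p=robot.camera(n);cv2.imwrite(f"pics/{n}0.png",p["img"][:,:,::-1])
    import pickle;pickle.dump({k:p[k] for k in p},open(n+".pkl","wb"))
    for k in["fixture","stop_pin","strap_nose","lever_knob","bracket","clamp_pad","spray_can_center","oil_bottle_center","bit_cup_center","screwdriver_grip","cam_lever"]:
        print(n,k,[(np.round(r["extent"]).tolist(),round(r["conf"],2)) for r in robot.search_frame(k,p)][:3])
E
```

```text
pics
{'time': 0.0, 'joint_pos': array([-1.30449913e+00,  4.94151550e-01,  1.34613030e+00,  1.49452938e-05,
        1.30250389e+00, -9.55045646e-02]), 'qd': array([-1.45559273e-04, -1.39249657e-03, -4.33824829e-04, -3.96632063e-04,
       -7.23814082e-04,  8.18736410e-05]), 'joint_efforts': array([ 4.77407142e-03, -8.78797174e+01, -3.81861627e+01,  7.10322987e-02,
        5.29644848e-02, -1.67432868e-04]), 'tool_pos': array([ 0.22112958, -0.58416761,  0.21335822]), 'eef_rot': array([-3.14040638e+00, -1.28112524e-04,  3.61797713e-01]), 'ft_force': array([ 0.21078386,  0.2438344 , -0.18892196]), 'wrist_torque': array([ 0.05205698, -0.05353305,  0.04092968]), 'grasp_force': 0.0, 'opening': 0.09086550680619344}
top fixture [([236.0, 174.0, 382.0, 326.0], 0.84)]
top stop_pin [([235.0, 173.0, 388.0, 327.0], 0.93)]
top strap_nose [([317.0, 206.0, 361.0, 288.0], 0.95)]
top lever_knob [([321.0, 192.0, 344.0, 242.0], 0.81)]
top bracket [([262.0, 214.0, 317.0, 279.0], 0.85), ([365.0, 105.0, 424.0, 156.0], 0.63)]
top clamp_pad []
top spray_can_center [([163.0, 232.0, 210.0, 274.0], 0.75), ([183.0
[... 456 characters left out ...]
_nose [([296.0, 232.0, 356.0, 295.0], 0.71)]
scene lever_knob [([320.0, 215.0, 352.0, 271.0], 0.62)]
scene bracket [([318.0, 167.0, 380.0, 207.0], 0.73), ([345.0, 237.0, 410.0, 294.0], 0.72), ([241.0, 388.0, 317.0, 450.0], 0.66)]
scene clamp_pad [([425.0, 294.0, 472.0, 357.0], 0.74)]
scene spray_can_center [([452.0, 192.0, 494.0, 264.0], 0.73), ([341.0, 239.0, 410.0, 294.0], 0.25)]
scene oil_bottle_center [([430.0, 178.0, 459.0, 229.0], 0.85), ([295.0, 218.0, 357.0, 297.0], 0.39)]
scene bit_cup_center [([424.0, 294.0, 471.0, 360.0], 0.68)]
scene screwdriver_grip [([210.0, 268.0, 255.0, 355.0], 0.78), ([318.0, 214.0, 350.0, 270.0], 0.25)]
scene cam_lever [([321.0, 214.0, 350.0, 274.0], 0.59)]
```

Run:
```python
from h import *
import pickle
t=cv2.imread("pics/top0.png");c=t[90:340,150:460];cv2.imwrite("pics/top_c.png",cv2.resize(c,None,fx=2.4,fy=2.4,interpolation=cv2.INTER_CUBIC))
p=pickle.load(open("top.pkl","rb"));print(p["R"],p["t"],p["camera_matrix"])
for u in [(236,174),(382,174),(382,326),(236,326),(309,250)]:print(u,atz(p,u,.02))
```

```text
[[ 0.14094724 -0.9900091  -0.00398295]
 [-0.96920425 -0.13716244 -0.20452282]
 [ 0.20193314  0.03268722 -0.97885369]] [-0.01330338  0.59848347  0.9620192 ] [[547.60574264   0.         323.45026712]
 [  0.         547.60574264 239.74327623]
 [  0.           0.           1.        ]]
(236, 174) [0.7115 0.2644 0.02  ]
(382, 174) [ 0.7522 -0.0245  0.02  ]
(382, 326) [ 0.4541 -0.0603  0.02  ]
(236, 326) [0.4153 0.2123 0.02  ]
(309, 250) [0.579  0.0972 0.02  ]
```

View pics/top_c.png

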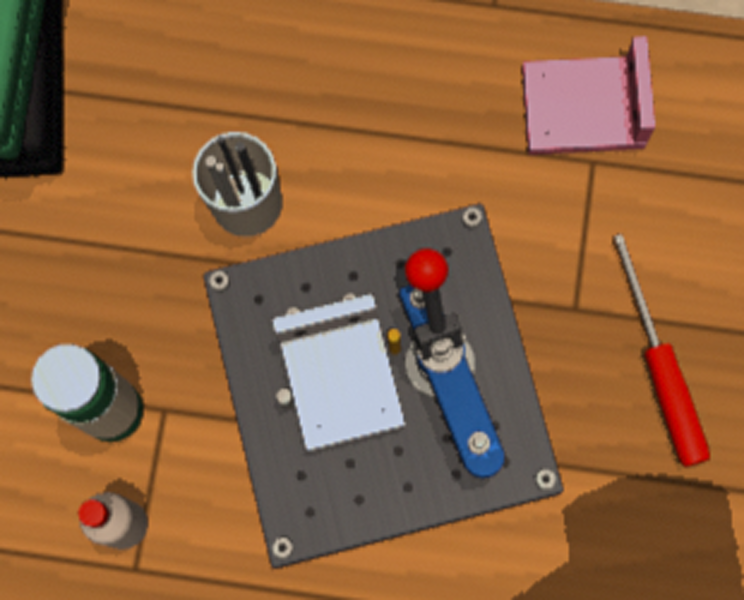

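View pics/scene0.png

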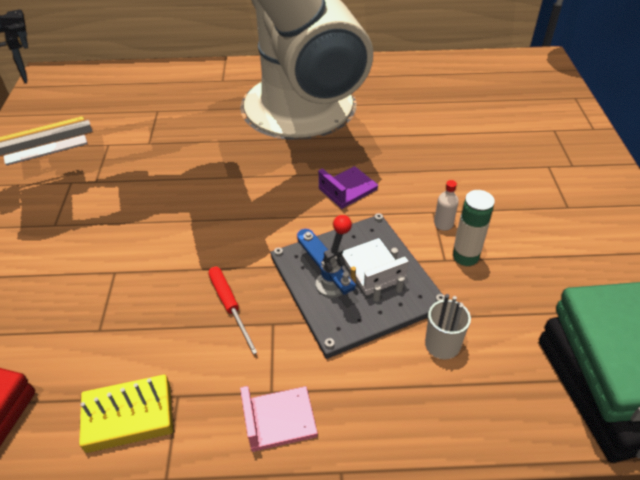

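Top crop (2.4x, offset 150,90): the true fixture has corners at about (205,272), (487,205), (562,492) and (274,567). The silver bracket lies in the nest at (342,385), its leg towards the top. The blue strap's nose points down and right, with its set screw at (480,443). The red knob is at (427,270) and the brass pin at (394,340). Three bracket-like things show: pink at top crop (590,105), purple at scene (348,186), and the silver one inside the dowels. The silver one fits the description; the other two stay alone.

```bash
cat >> h.py <<'E'
import pickle
from scipy.optimize import least_squares
def c2(u):return np.array(u)/2.4+[150,90]
def W(f,x,y,z):
    c,s=np.cos(f[2]),np.sin(f[2]);return np.array([f[0]+c*x-s*y,f[1]+s*x+c*y,z])
E
python3 - <<'E'
from h import *
p=pickle.load(open("top.pkl","rb"))
obs=[((125,120,20),(205,272)),((125,-120,20),(487,205)),((-125,-120,20),(562,492)),((-125,120,20),(274,567)),((0,76,54),(284,397))]
def r(f):return np.concatenate([proj(p,W(f,*np.array(m)/1e3))-c2(u) for m,u in obs])
s=least_squares(r,[.58,.1,.2]);f=s.x;print(f,s.fun.round(1))
A=W(f,0,-.05,.069);print("axis",A, proj(p,A))
n=atz(p,c2((480,443)),.087-.0015);print("screw",n,np.linalg.norm((n-A)[:2]))
a=np.arctan2(*(n-A)[1::-1]);q=(f[2]+np.pi/2+1.745-a+np.pi)%(2*np.pi)-np.pi;print("strap dir",a,"q",q)
# knob: along -strap dir
d=-np.array([np.cos(a),np.sin(a),0]);
g=least_squares(lambda L:proj(p,np.r_[A[:2],.09]+.115*(np.sin(L[0])*d+[0,0,np.cos(L[0])]))-c2((427,270)),[.3]);print("lever",g.x,g.fun)
for k in(.02,.1,.15):print(atz(p,c2((427,270)),k))
# pin position in fixture frame
w=atz(p,c2((394,334)),.074);d=w[:2]-f[:2];c,s_=np.cos(f[2]),np.sin(f[2]);print("pin fix",c*d[0]+s_*d[1],-s_*d[0]+c*d[1])
for nme,u,z in(("can",(67,378),.15),("cup",(235,168),.1),("bottle",(93,513),.11)):
    w=atz(p,c2(u),z);print(nme,w)
# push points: tool centre offset 16+13.5 on trailing side
for Q in [q,.4,.8,1.2,1.6,1.745]:
    b=f[2]+np.pi/2+1.745-Q; e=np.array([np.cos(b),np.sin(b)]);tr=np.array([-e[1],e[0]]) # ccw side=trailing
    print("Q",round(Q,2),"contact TCP",(A[:2]+.078*e+.0295*tr).round(4),"yaw",round(b,3))
E
```

```text
[0.58175907 0.09776695 0.38766904] [-0.5 -0.4 -0.6 -0.9  1.5  0.9 -1.2  0.7  0.7 -0.5]
axis [0.60066064 0.05147732 0.069     ] [334.27921776 237.13176346]
screw [0.5328 0.0138 0.0855] 0.07761859951134126
strap dir -2.6347536293222893 q 0.05503369093550958
lever [0.28438075] [ 0.46938315 -0.20599015]
[0.6787 0.0742 0.02  ]
[0.6564 0.0714 0.1   ]
[0.6425 0.0696 0.15  ]
pin fix 0.022712253395342403 -0.017231611243772028
can [0.5282 0.3114 0.15  ]
cup [0.7166 0.2298 0.1   ]
bottle [0.4391 0.2852 0.11  ]
Q 0.06 contact TCP [ 0.5468 -0.0122] yaw 3.648
Q 0.4 contact TCP [0.5284 0.0098] yaw 3.303
Q 0.8 contact TCP [0.5179 0.0412] yaw 2.903
Q 1.2 contact TCP [0.5204 0.0742] yaw 2.503
Q 1.6 contact TCP [0.5356 0.1037] yaw 2.103
Q 1.75 contact TCP [0.5439 0.1125] yaw 1.958
```

```bash
cat >> h.py <<'E'
def to(*T):
    "from the present pose to world targets (x,y,z,yaw[,n]): tool-axis steps"
    s=robot.observe();x=np.array(s["tool_pos"]);y=s["eef_rot"][2];print("now",s["time"],x.round(4),round(y,3),"F",s["ft_force"].round(1))
    for t in T:
        n=t[4] if len(t)>4 else 1;dy=(t[3]-y+np.pi)%(2*np.pi)-np.pi
        for i in range(n):
            g=(np.array(t[:3])-x)/(n-i);print((100*np.array([np.cos(y)*g[0]+np.sin(y)*g[1],np.sin(y)*g[0]-np.cos(y)*g[1],-g[2]])).round(2).tolist(),round(-dy/n,3))
            x=x+g;y+=dy/n
E
python3 -m creep '[4.26,-3.29,0,0,4.26,-3.29,0,0,4.26,-3.29,0,0,4.26,-3.29,0,0,4.26,-3.29,0,0]' 255 20
python3 -m creep '[4.26,-3.29,0,0,4.26,-3.29,0,0,4.26,-3.29,0,0,4.26,-3.29,0,0,4.26,-3.29,0,0]'
python3 -m creep '[4.26,-3.29,0,0,4.26,-3.29,0,0,0,0,0,-0.18,0,0,0,-0.18,0,0,0,-0.18]'
python3 -m creep '[0,0,0,-0.18,0,0,0,-0.18,0,0,0,-0.18,0,0,0,-0.18,0,0,0,-0.18]'
python3 -m creep '[0,0,0,-0.18,0,0,0,-0.18,0,0,0,-0.18,0,0,0,-0.18,0,0,0,-0.18]'
python3 -m creep '[0,0,0,-0.18,0,0,0,-0.18,0,0,0,-0.18,0,0,0,-0.18,0,0,0,-0.18]'
python3 -c "
from h import *
to((.559,-.034,.10,3.648,2),(.559,-.034,.056,3.648,2))"
```

```text
time: 1.82
tool_pos: [0.3629, -0.3539, 0.2141]
eef_rot: [3.141, -0.0, 0.362]
ft_force: [1.1, -0.3, 0.2]
opening: 0.0441
grasp_force: 0.0
time: 2.45
tool_pos: [0.504, -0.1245, 0.2141]
eef_rot: [3.141, -0.0, 0.362]
ft_force: [1.0, -0.0, -0.1]
opening: 0.0006
grasp_force: 0.0
time: 3.08
tool_pos: [0.5596, -0.0341, 0.2139]
eef_rot: [-3.142, 0.0, 0.908]
ft_force: [-0.8, -0.3, 0.2]
opening: 0.0006
grasp_force: 0.0
time: 3.7
tool_pos: [0.5596, -0.0343, 0.214]
eef_rot: [3.142, 0.0, 1.808]
ft_force: [0.1, 0.1, 0.4]
opening: 0.0001
grasp_force: 0.0
time: 4.32
tool_pos: [0.5596, -0.0344, 0.214]
eef_rot: [3.142, 0.0, 2.708]
ft_force: [-0.2, -0.4, -0.8]
opening: 0.0002
grasp_force: 0.0
time: 4.95
tool_pos: [0.5596, -0.0343, 0.214]
eef_rot: [-3.142, 0.0, -2.675]
ft_force: [0.5, -0.4, 0.2]
opening: 0.0008
grasp_force: 0.0
now 4.95 [ 0.5596 -0.0343  0.214 ] -2.675 F [ 0.5 -0.4  0.2]
[0.02, 0.03, 5.7] -0.02
[0.02, 0.03, 5.7] -0.02
[-0.0, 0.0, 2.2] -0.0
[-0.0, 0.0, 2.2] -0.0
```

```bash
python3 -m creep '[0,0,5,-0.02,0,0,4,-0.02,0,0,3,0,0,0,2.5,0,0,0,1.3,0]'
python3 - <<'E'
from h import *
s=robot.observe()
p=robot.camera("scene");c=p["img"][170:350,240:440,::-1];cv2.imwrite("pics/s1.png",cv2.resize(c,None,fx=3,fy=3,interpolation=cv2.INTER_CUBIC))
A=np.array([.6007,.0515]);L=[]
for Q in np.linspace(.055,1.68,14):
    b=.3877+np.pi/2+1.745-Q;e=np.array([np.cos(b),np.sin(b)]);tr=np.array([-e[1],e[0]]);L.append((*(A+.078*e+.0295*tr),.056,b,2 if Q<.06 else 1))
to(*L)
E
```

```text
time: 5.58
tool_pos: [0.5592, -0.0343, 0.0548]
eef_rot: [3.141, -0.001, -2.641]
ft_force: [0.7, 0.1, 0.8]
opening: 0.0002
grasp_force: 0.0
now 5.625 [ 0.5588 -0.0342  0.054 ] -2.641 F [-0.9  0.2 -2.3]
[-0.0, 1.26, -0.1] -0.003
[-0.01, 1.26, -0.1] -0.003
[0.31, 1.0, -0.0] 0.125
[0.31, 1.0, -0.0] 0.125
[0.31, 1.0, -0.0] 0.125
[0.31, 1.0, -0.0] 0.125
[0.31, 1.0, -0.0] 0.125
[0.31, 1.0, -0.0] 0.125
[0.31, 1.0, -0.0] 0.125
[0.31, 1.0, -0.0] 0.125
[0.31, 1.0, -0.0] 0.125
[0.31, 1.0, -0.0] 0.125
[0.31, 1.0, -0.0] 0.125
[0.31, 1.0, -0.0] 0.125
[0.31, 1.0, -0.0] 0.125
```

View pics/s1.png

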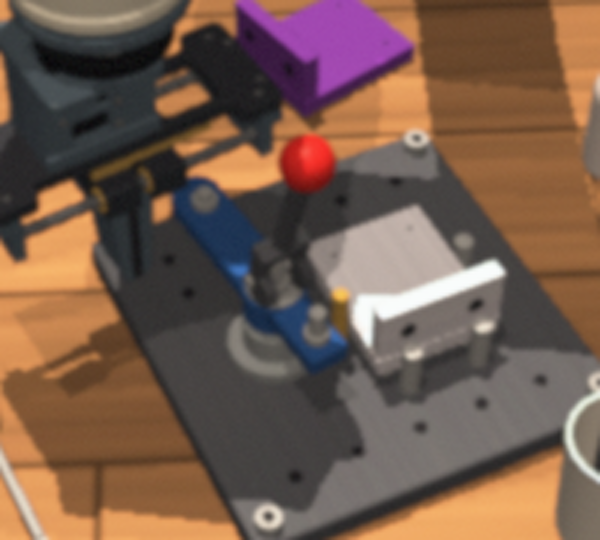

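The shut fingers stand beside the strap's nose at (120,230), on its trailing side. The body is clear of the knob at (307,163), and the purple look-alike at (330,50) is well away. I'll sweep the strap round now.

```bash
python3 -m creep '[0,1.26,-0.2,0,0,1.26,-0.1,0,0.31,1,0,0.125,0.31,1,0,0.125,0.31,1,0,0.125]'
python3 -m creep '[0.31,1,0,0.125,0.31,1,0,0.125,0.31,1,0,0.125,0.31,1,0,0.125,0.31,1,0,0.125]'
python3 -m creep '[0.31,1,0,0.125,0.31,1,0,0.125,0.31,1,0,0.125]'
python3 - <<'E'
from h import *
A=np.array([.6007,.0515]);L=[]
for Q in (1.55,1.68,1.745):
    b=.3877+np.pi/2+1.745-Q;e=np.array([np.cos(b),np.sin(b)]);tr=np.array([-e[1],e[0]]);L.append((*(A+.078*e+.0295*tr),.057,b))
to(*L)
p=robot.camera("scene");c=p["img"][170:350,240:440,::-1];cv2.imwrite("pics/s2.png",cv2.resize(c,None,fx=3,fy=3,interpolation=cv2.INTER_CUBIC))
E
```

```text
time: 6.25
tool_pos: [0.528, 0.0129, 0.06]
eef_rot: [-3.141, 0.002, -3.02]
ft_force: [1.6, -2.1, 1.0]
opening: 0.0007
grasp_force: 1.5
time: 6.88
tool_pos: [0.5185, 0.0637, 0.0599]
eef_rot: [3.142, 0.001, 2.638]
ft_force: [-0.9, -2.6, 1.3]
opening: 0.0
grasp_force: 1.5
time: 7.25
tool_pos: [0.5281, 0.0934, 0.0598]
eef_rot: [-3.141, 0.0, 2.263]
ft_force: [-1.9, -3.2, 1.1]
opening: 0.0003
grasp_force: 1.6
now 7.25 [0.5281 0.0934 0.0598] 2.263 F [-1.9 -3.2  1.1]
[0.21, 0.83, 0.28] 0.11
[0.32, 1.04, -0.0] 0.13
[0.18, 0.51, -0.0] 0.065
```

View pics/s2.png

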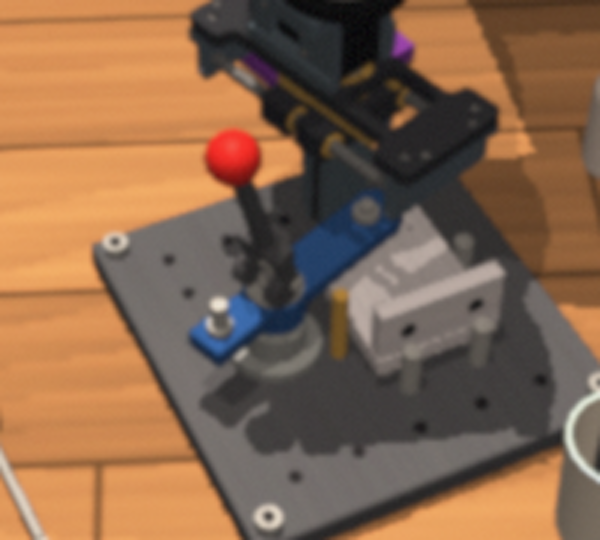

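The strap follows the finger. Its nose is now at (365,210) over the bracket, the knob is at (232,157), and the brass pin at (340,320) is not reached yet. I'll go on in shrinking steps and watch the force.

```bash
python3 -m creep '[0.24,0.83,0,0.11,0.3,0.95,0,0.12,0.1,0.25,0,0.035]'
python3 -m creep '[0.05,0.15,0,0.02,0,0.1,0,0,0,0,0,0]'
python3 -m creep '[0,0.15,0,0,0,0,0,0]'
python3 -c "
from h import *
to((.5439,.1125,.06,1.958))"
```

```text
time: 7.68
tool_pos: [0.541, 0.1103, 0.0596]
eef_rot: [-3.141, -0.0, 2.002]
ft_force: [-3.9, 0.5, 1.8]
opening: 0.0002
grasp_force: 1.7
time: 8.05
tool_pos: [0.5437, 0.1109, 0.059]
eef_rot: [-3.142, -0.0, 1.983]
ft_force: [-3.6, 1.4, 1.0]
opening: 0.0004
grasp_force: 1.7
time: 8.3
tool_pos: [0.5453, 0.1115, 0.0589]
eef_rot: [3.142, -0.0, 1.982]
ft_force: [-3.6, 1.0, 1.3]
opening: 0.0006
grasp_force: 1.5
now 8.3 [0.5453 0.1115 0.0589] 1.982 F [-3.6  1.   1.3]
[0.15, -0.09, -0.11] 0.024
```

```bash
python3 -m creep '[0,0.15,0,0.02,0,0,0,0]' | grep -E "pos|force:"
python3 -m creep '[0,0.15,0,0,0,0,0,0]'| grep -E "pos|force:"
python3 -m creep '[0,0.15,0,0,0,0,0,0]'| grep -E "pos|force:"
```

```text
tool_pos: [0.5467, 0.1121, 0.0589]
ft_force: [-3.4, 0.1, 0.4]
grasp_force: 1.3
tool_pos: [0.5481, 0.1127, 0.0589]
ft_force: [-2.7, 1.0, -0.1]
grasp_force: 1.4
tool_pos: [0.5487, 0.1131, 0.0588]
ft_force: [-6.4, 1.2, 1.7]
grasp_force: 3.1
```

```bash
python3 -m creep '[0,0.15,0,0,0,0,0,0]'| grep -E "pos|force:"
python3 - <<'E'
from h import *
p=robot.camera("top");s=robot.cut_out("strap_nose",p);print(s[0]["extent"],s[0]["conf"])
cv2.imwrite("pics/t3.png",cv2.resize(p["img"][170:330,230:390,::-1],None,fx=3.5,fy=3.5,interpolation=cv2.INTER_CUBIC))
E
```

```text
tool_pos: [0.5491, 0.1135, 0.0586]
ft_force: [-11.1, -2.1, 4.7]
grasp_force: 5.7
[346.6, 222.3, 368.0, 236.9] 0.78
```

View pics/t3.png

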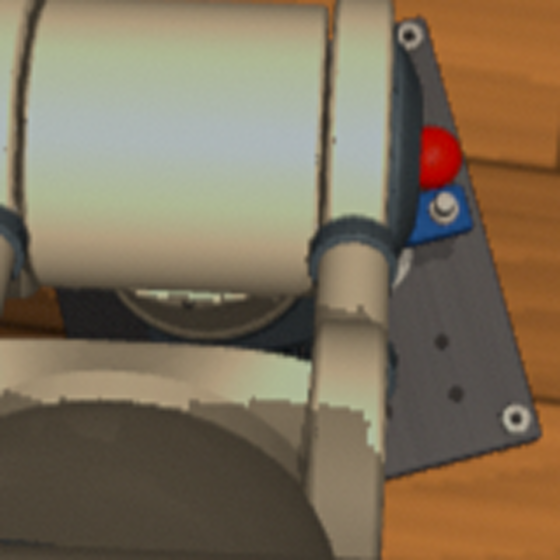

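Against the pin: the strap stopped and the force rose to 11 N. In the view, the tail at (440,212) and knob at (435,157) show, while the arm hides the rest. Next I back off, rise, and go behind the lever.

```bash
python3 -m creep '[0,-1.2,0,0,0,-1,-0.5,0,0,0,-5,0,0,0,-5.5,0,0,0,-5,0]'
cat >> h.py <<'E'
def S(s,z,off=0,n=1,yaw=1.958): # point on strap line, s towards tail
    return (.6007+.3781*s,.0515-.9258*s,z,yaw,n)
def TH(th,n=1): return S(.115*np.sin(th)-.031,.09+.115*np.cos(th)-.008,n=n)
E
python3 - <<'E'
from h import *
p=robot.camera("top");k=robot.cut_out("lever_knob",p)
im=p["img"].astype(int);m=(im[:,:,0]>150)&(im[:,:,1]<60)&(im[:,:,2]<60);m[:, :300]=0;m[:,390:]=0;m[:170]=0;m[330:]=0
ys,xs=np.nonzero(m);print(len(xs),xs.min(),xs.max(),ys.min(),ys.max(),"pred",proj(p,np.array([.6129,.0216,.2004])))
to(S(-.03,.235,n=3),S(-.03,.193,n=2),TH(.284),TH(.35),TH(.43),TH(.51),TH(.59),TH(.67),TH(.75))
E
```

```text
time: 10.02
tool_pos: [0.5304, 0.1052, 0.2214]
eef_rot: [3.14, 0.001, 1.962]
ft_force: [1.0, 0.6, -0.3]
opening: 0.0004
grasp_force: 0.0Traceback (most recent call last):
  File "<stdin>", line 4, in <module>
    return umr_minimum(a, axis, None, out, keepdims, initial, where)
ValueError: zero-size array to reduction operation minimum which has no identity
```

Run:
```python
from h import *
p=robot.camera("scene")
im=p["img"].astype(int);m=((im[:,:,0]>130)&(im[:,:,1]<70)&(im[:,:,2]<70)).astype(np.uint8)
n,l,st,c=cv2.connectedComponentsWithStats(m)
print([(st[i].tolist(),c[i].round(1).tolist()) for i in range(1,n) if st[i][4]>60],"pred",proj(p,np.array([.6129,.0216,.2004])))
to(S(-.03,.235,n=3),S(-.03,.193,n=2),TH(.284),TH(.35),TH(.43),TH(.51),TH(.59),TH(.67),TH(.75))
cv2.imwrite("pics/s4.png",cv2.resize(p["img"][170:350,240:440,::-1],None,fx=3,fy=3,interpolation=cv2.INTER_CUBIC))
```

```text
[([446, 180, 11, 8, 63], [451.0, 183.7]), ([305, 210, 18, 15, 205], [313.2, 217.4]), ([209, 268, 30, 43, 569], [222.1, 288.5]), ([0, 368, 23, 41, 507], [7.5, 383.8])] pred [311.09268911 217.77868206]
now 10.175 [0.5318 0.1054 0.2219] 1.962 F [ 0.4  0.  -0.8]
[-1.54, 1.44, -0.44] 0.001
[-1.53, 1.44, -0.44] 0.001
[-1.53, 1.45, -0.44] 0.001
[0.0, 0.0, 2.1] -0.0
[0.0, 0.0, 2.1] -0.0
[-3.12, 0.0, 0.06] -0.0
[-0.72, 0.0, 0.24] -0.0
[-0.85, 0.0, 0.35] -0.0
[-0.82, 0.0, 0.42] -0.0
[-0.78, 0.0, 0.48] -0.0
[-0.74, 0.0, 0.54] -0.0
[-0.7, 0.0, 0.6] -0.0
```

View pics/s4.png

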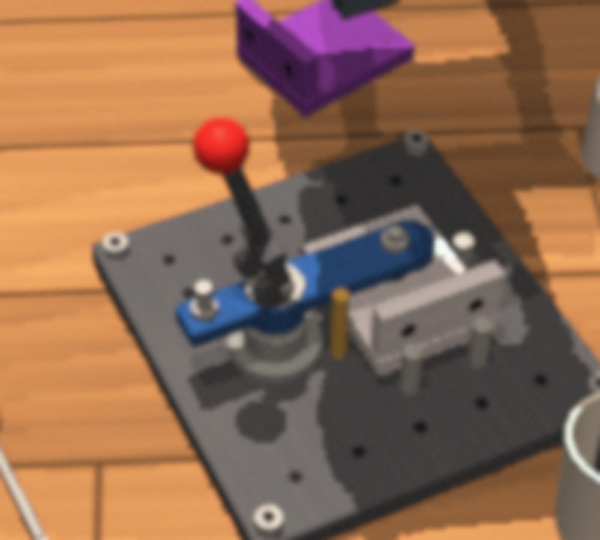

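The strap lies over the bracket against the brass pin at (340,295), the bracket is still in its nest, and the knob is at (221,145), within 2 px of the prediction. Now the lever.

```bash
python3 -m creep '[-1.5,1.45,-0.45,0,-1.5,1.45,-0.45,0,-1.6,1.45,-0.45,0,0,0,2.1,0,0,0,2.1,0]'
python3 -m creep '[-1.6,0,0,0,-1.5,0,0.1,0,-0.7,0,0.25,0,-0.85,0,0.35,0]'
python3 -m creep '[-0.82,0,0.42,0,-0.78,0,0.48,0,-0.74,0,0.54,0,-0.7,0,0.6,0,0,0,0,0]'
python3 - <<'E'
from h import *
to(S(.02,.21))
p=robot.camera("scene")
cv2.imwrite("pics/s5.png",cv2.resize(p["img"][150:350,220:440,::-1],None,fx=3,fy=3,interpolation=cv2.INTER_CUBIC))
E
```

```text
time: 10.8
tool_pos: [0.5878, 0.0791, 0.189]
eef_rot: [-3.141, -0.0, 1.961]
ft_force: [-0.3, -0.5, 0.1]
opening: 0.0002
grasp_force: 0.0
time: 11.3
tool_pos: [0.6064, 0.0359, 0.1839]
eef_rot: [3.14, 0.0, 1.961]
ft_force: [-0.9, 2.6, 1.6]
opening: 0.0005
grasp_force: 1.2
time: 11.92
tool_pos: [0.6175, 0.0079, 0.1624]
eef_rot: [-3.141, -0.0, 1.961]
ft_force: [1.0, -0.0, 0.6]
opening: 0.0004
grasp_force: 0.3
now 11.925 [0.6175 0.0079 0.1624] 1.961 F [ 1.  -0.   0.6]
[2.68, 0.1, -4.76] 0.003
```

View pics/s5.png

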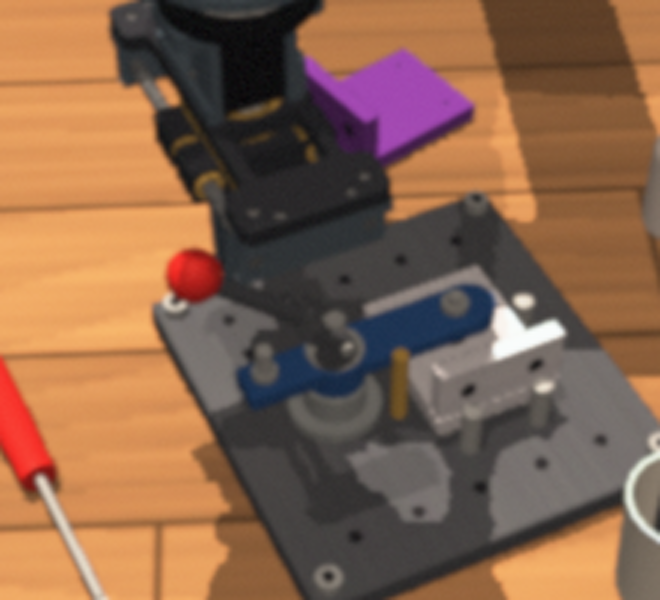

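The lever has already gone well over: the knob is at crop (195,275), and the strap and bracket are unmoved. I'll work out its angle, then press from above.

Run:
```python
from h import *
p=pickle.load(open("scene.pkl","rb"))
K=lambda t:np.array([*S(.115*np.sin(t),0)[:2],.09+.115*np.cos(t)])
for t in(.9,1,1.1,1.2,1.42):print(t,proj(p,K(t)).round(1),K(t).round(3))
to(S(.045,.2),S(.107,.2,n=2),S(.107,.15,n=2),S(.1137,.124,n=4))
```

```text
0.9 [278.  246.3] [ 0.635 -0.032  0.161]
1 [274.5 251.7] [ 0.637 -0.038  0.152]
1.1 [271.5 257. ] [ 0.639 -0.043  0.142]
1.2 [269.3 262.2] [ 0.641 -0.048  0.132]
1.42 [266.7 273.3] [ 0.644 -0.054  0.107]
now 11.975 [0.6174 0.0081 0.1627] 1.961 F [0.5 0.8 0.2]
[0.15, 0.09, -3.73] 0.003
[-3.1, 0.0, -0.0] -0.0
[-3.1, 0.0, -0.0] -0.0
[0.0, 0.0, 2.5] -0.0
[0.0, 0.0, 2.5] -0.0
[-0.17, 0.0, 0.65] -0.0
[-0.17, 0.0, 0.65] -0.0
[-0.17, 0.0, 0.65] -0.0
[-0.17, 0.0, 0.65] -0.0
```

```bash
python3 -m creep '[0.1,0,-3.8,0,-2.3,0,0,0,-2.3,0,0,0,0,0,1.2,0,-0.3,0,0.8,0]'
python3 -m creep '[-0.35,0,0.8,0,-0.35,0,0.8,0,-0.35,0,0.8,0,-0.3,0,0.8,0,-0.25,0,0.8,0]'
python3 -m creep '[-0.2,0,0.8,0,-0.15,0,0.8,0,-0.1,0,0.6,0,0,0,0,0]'
python3 -c "
from h import *
to(S(.1137,.122))"
```

```text
time: 12.6
tool_pos: [0.6375, -0.0382, 0.1812]
eef_rot: [3.139, 0.004, 1.961]
ft_force: [5.3, -19.2, 25.9]
opening: 0.0004
grasp_force: 12.9
time: 13.22
tool_pos: [0.6419, -0.0511, 0.14]
eef_rot: [-3.141, 0.0, 1.962]
ft_force: [2.0, -2.5, 3.7]
opening: 0.0002
grasp_force: 2.2
time: 13.72
tool_pos: [0.6438, -0.0551, 0.1191]
eef_rot: [3.141, 0.0, 1.962]
ft_force: [-0.1, -2.4, 11.2]
opening: 0.0007
grasp_force: 5.8
now 13.725 [ 0.6438 -0.0551  0.1191] 1.962 F [-0.1 -2.4 11.2]
[0.13, 0.04, -0.29] 0.004
```

```bash
python3 -m creep '[0,0,0.15,0,0,0,0.15,0,0,0,0,0]'|grep -E "pos|force:"
python3 -m creep '[0,0,0.2,0,0,0,0,0]'|grep -E "pos|force:"
```

```text
tool_pos: [0.6446, -0.0554, 0.1174]
ft_force: [-1.8, -4.6, 21.6]
grasp_force: 11.0
tool_pos: [0.6451, -0.0556, 0.116]
ft_force: [-1.8, -5.8, 28.4]
grasp_force: 14.0
```

```bash
python3 -m creep '[0,0,0.2,0,0,0,0.2,0,0,0,0,0]'|grep -E "pos|force:"
python3 -m creep '[0,0,-1.5,0,0,0,-4,0,0,0,-5,0,3,0,-3,0,0,5,0,0]'|grep -E "pos|force:"
python3 -m creep '[0,5,0,0,0,5,0,0,0,0,0,0]'|grep -E "pos|force:"
python3 - <<'E'
from h import *
p=robot.camera("scene")
im=p["img"].astype(int);m=((im[:,:,0]>110)&(im[:,:,1]<70)&(im[:,:,2]<70)).astype(np.uint8)
n,l,st,c=cv2.connectedComponentsWithStats(m)
print([(st[i].tolist(),c[i].round(1).tolist()) for i in range(1,n) if st[i][4]>60])
K=lambda t:np.array([*S(.115*np.sin(t),0)[:2],.09+.115*np.cos(t)])
for t in(1.3,1.36,1.42):print(t,proj(p,K(t)).round(1))
cv2.imwrite("pics/s6.png",cv2.resize(p["img"][170:370,220:440,::-1],None,fx=3,fy=3,interpolation=cv2.INTER_CUBIC))
E
```

```text
tool_pos: [0.6466, -0.056, 0.1134]
ft_force: [-0.1, -6.6, 40.7]
grasp_force: 20.2
tool_pos: [0.6772, -0.0071, 0.2481]
ft_force: [0.9, -0.9, -1.0]
grasp_force: 0.0
tool_pos: [0.7722, 0.0319, 0.2424]
ft_force: [-0.8, 0.1, -0.8]
grasp_force: 0.0
[([446, 181, 10, 11, 94], [450.5, 186.0]), ([209, 268, 30, 46, 591], [222.7, 289.6]), ([261, 268, 18, 16, 206], [268.8, 275.7]), ([0, 369, 25, 41, 550], [8.0, 384.6])]
1.3 [267.7 267.4]
1.36 [267.1 270.4]
1.42 [266.7 273.3]
```

View pics/s6.png

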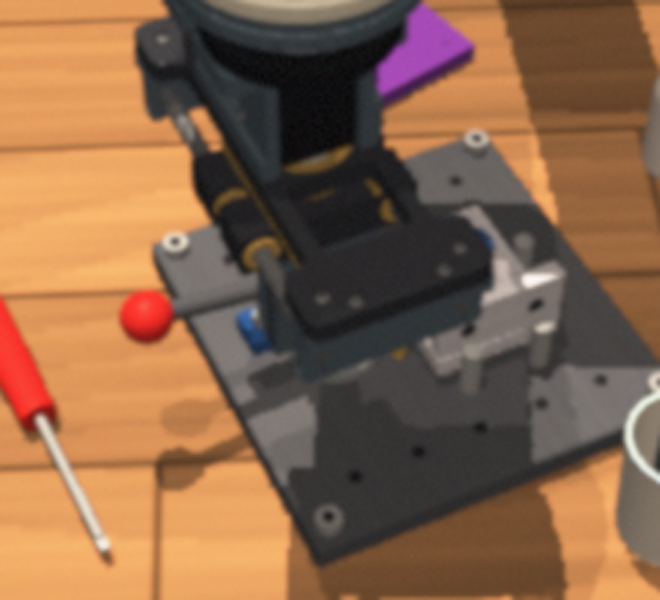

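The knob is at crop (147,316), about 2 px beyond the prediction for fully down. The gripper hides the strap, so I'll clear the view for one last check.

```bash
python3 -m creep '[0,0,-5,0,-5,0,-3,0,-5,0,0,0,-5,0,0,0,-5,0,0,0]'|grep -E "pos|force:"
python3 -m creep '[-5,0,0,0,-5,0,0,0,-5,0,0,0,0,0,0,0]'|grep -E "pos|force:"
python3 - <<'E'
from h import *
print(robot.observe()["time"])
a=robot.camera("scene");b=robot.camera("top")
A=cv2.resize(a["img"][180:360,230:430,::-1],(400,360),interpolation=cv2.INTER_CUBIC);B=cv2.resize(b["img"][170:340,225:395,::-1],(360,360),interpolation=cv2.INTER_CUBIC)
cv2.imwrite("pics/s7.png",np.hstack([A,B]))
p0=pickle.load(open("top.pkl","rb"))
for n in("bracket",):print([r["extent"] for r in robot.search_frame(n,b)])
f=(.58176,.09777,.38767);print("nose screw pred crop",(proj(b,W(f,0,.028,.079))-[225,170])*360/170+[400,0])
E
```

```text
tool_pos: [0.8464, -0.1567, 0.3253]
ft_force: [0.7, 0.3, -0.1]
grasp_force: 0.0
tool_pos: [0.8535, -0.2834, 0.3009]
ft_force: [-0.3, -0.6, 0.1]
grasp_force: 0.0
16.9
[[391.1, 104.3, 421.8, 131.1], [264.6, 217.8, 288.2, 278.2]]
nose screw pred crop [544.3046149  161.29088253]
```

View pics/s7.png

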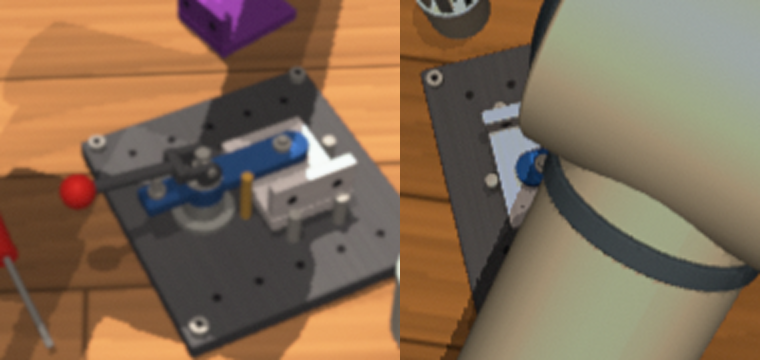

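The lever is fully down with the knob at (77,190). The strap touches the brass pin at (246,195), its nose screw is where predicted at (543,162), and the bracket is in its nest.

```bash
python3 -c "
from cell import robot
print(robot.finish_job())"
```

```text
the job is handed in; nothing more can be done
None
```

I swung the strap against its brass stop pin and locked the cam lever fully down. The final pictures show the bracket in its nest, and I handed the job in at about 17 s; no verdict came back.

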